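Load-test a battery on the desk battery tester

ROBOT

A 6-joint arm with a two-finger parallel gripper is mounted at the origin on a cart in front of the work surface, level with it; the furniture and walls round the work are solid. World frame = base frame: x ahead of the robot, y to its left, z up, the work surface at z = 0. Lengths are in mm, angles in rad, forces in N, time in s.
With the tool pointing down it reaches from about 325 to 1000 mm from the base axis. Payload 5.1 kg.
Tool frame: the origin (TCP) lies at the very end of the fingers, on their centre line; the grasp point (between the pads) lies 19 mm behind it; z points along the fingers, y is the line along which they close (so a half turn about z gives the same grasp; the last joint's range is limited). The gripper opens to 85 mm and grips with 20 to 120 N. Pads are 22 mm wide; open, the fingers measure 114 mm over their backs; the gripper's body (76 mm by 85 mm) begins 54 mm behind the grasp point. The pads swing forward as they close: fully open they stand 13 mm farther back than shut.
Start: joints at [1.131, 0.124, 1.65, -0, 1.367, -0.083], TCP at [227.05, 609.043, 231.322] pointing down, gripper open.
Joint ranges: [-2.61, 2.61], [-1.02, 2.33], [0.03, 2.71], [-1.35, 4.49], [0.32, 2.68], [-2.91, 2.91]. Speed limits (rad/s): [2.57, 2.57, 3.14, 3.14, 3.14, 3.14].

INTERFACE

Orientations are given as a rotation vector (axis times angle).
In Python, from station import ctrl gives the robot as it stands. Calls block until the motion is done:
- ctrl.move_pose(position, orientation): joint-space move of the TCP to a pose.
- ctrl.move_linear(position, orientation=None, rate=150, max_force=None): straight line of the TCP; orientation=None keeps the orientation; rate is the mean speed in mm/s. With max_force (N) it stops when the force on the tool has changed by that much, and returns True; else False.
- ctrl.move_joints(angles): joint-space move.
- ctrl.move_gripper(opening): finger opening in mm; the grip force is fixed at half the most; returns when the fingers have stopped.
- ctrl.wait(seconds).
- ctrl.solve_ik(position, orientation): joint angles nearest the present ones, or None.
- ctrl.capture(name): name is "scene" or "top"; returns a dict with "image" (384x512x3 uint8, blue, green, red), "intrinsics" (3x3 intrinsics, pixels), "xyz" and "attitude" of the camera in the world. Camera axes: x right, y down, z forward; pixel columns grow to the right and rows downward; lengths in mm; the calibration is good to about 2 mm. A picture is of the moment at which its call begins. There is no depth.
A pose or a line that the arm cannot do raises ctrl.MotionError and nothing moves.
- ctrl.finish_job(): hands the job in; it is judged then, once.
Readings, each from a call of its own:
- ctrl.get_time_s(): time.
- ctrl.get_q(): joint angles.
- ctrl.get_qd(): joint speeds.
- ctrl.get_joint_efforts(): joint torques, N m.
- ctrl.get_eef_pos(): TCP position.
- ctrl.get_eef_rot(): TCP orientation.
- ctrl.get_wrist_force(): force on the tool from outside, world axes, zero at the start.
- ctrl.get_ft_torque(): the same for the moment, N m.
- ctrl.get_width(): finger opening in mm.
- ctrl.get_gripper_force(): force on a finger pad.
Only numpy, scipy, OpenCV 4.12 (cv2) and the standard library are available. Lean on these libraries where they do the work, as an engineer would, in place of code of your own. Each camera call takes 0.05 s, during which the arm holds its last target. There are 200 camera calls.

TASK

Check the battery in the desk tester: first swing the red contact arm round by its upright peg until it clicks into its end detent against the battery, and leave it there. Then turn the spring-return blue dial clockwise past its first two clicks to the third (the large orange dot) and keep it there: it springs back if let go, so finish while still holding the dial on the third mark. Do not turn the dial before the arm has clicked home, and do not shift or tip the gel bottle, the clip box or the green sticky pad.

Things in the scene. Friction and masses are not known exactly. Their poses are not given: they have to be found in the camera images.
- tester: Battery tester, grey box with black top panel, 110 x 190 mm, top at 34 mm, fixed to the desk. Origin: centre of its underside; x to its rear, y to its left, z up. A battery (15 mm thick, 50 mm long, along y) is clipped fast in a cradle on the left front of the panel, its top 50 mm above the desk; a flat gauge lies at the left rear.
- contact_peg (a point): Point on the axis of the round upright peg (12 mm diameter, red) at the free end of the red contact arm, 80 mm above the desk; the peg stands from 49 to 92 mm above the desk. Pinch it from above or push it sideways. It moves with the arm on a circle of 65 mm radius about contact_hinge.
- contact_hinge (a point): Point on the vertical hinge axis of the contact arm, level with contact_peg, 35 mm to the rear and 80 mm to the left of the tester's origin. The hinge post itself is low (top 54 mm above the desk).
- contact_arm (a joint): Angle of the contact arm in rad, growing counter-clockwise seen from above. Starts at 0 to 0.35, swung out past the tester's left side. It swings freely to about 0.63, then a detent resists (up to about 2.5 N at the peg) until about 1.05, and pushes it back if it is let go there; beyond that it snaps on to its end detent and stop at 1.40, where the arm points to the tester's front (-x) beside the battery's end and stays by itself.
- dial_grip (a point): Point on the vertical axis of the dial, 64 mm above the desk, 10 mm in front and 50 mm to the right of the tester's origin. The dial is a blue upright bar grip, 40 mm long, 14 mm thick, from 40 to 76 mm above the desk, on a flat black disc of 46 mm diameter; a white line on the bar's top runs from the middle to its pointer end. x of this point points along the bar to its pointer end; at rest that is the tester's +x.
- dial (a joint): Angle of the dial in rad, growing clockwise seen from above; rests at 0 (white tick), where its spring returns it whenever it is let go. Clicks at 0.35, 0.70 (small white dots) and 1.05 (large orange dot, the third; 60 degrees from rest); it stops hard at 1.17. Turning takes up to about 0.16 N m, holding at the third about 0.13 N m; held short of 0.9 it is still before the third click.
- gel_bottle_mid (a point): Bystander: clear gel bottle with black cap, 47 mm diameter, 160 mm high, upright on the desk to the right of the tester; point half-way up on its axis.
- clip_box_mid (a point): Bystander: small clear box of clips, 46 x 62 x 20 mm, left of the tester; point at its centre.
- green_pad_mid (a point): Bystander: green sticky-note pad, 50 x 51 x 43 mm, farther left of the tester; point at its centre.

How it is judged (in metres and radians):
On the way, in this order (a step that is already met when the one before it is completed fails the run):
1. the contact arm sits in its end detent, the dial still at rest (value of joint contact_arm above 1.28 rad and value of joint dial below 0.2 rad), for 0.2 s.
2. the dial is held at the third click (value of joint contact_arm above 1.28 rad and value of joint dial above 0.92 rad), for 0.5 s.
At the end, for the whole second after the job is handed in: The contact arm is in its end detent (over 1.28 rad), the dial is held at its third click (over 0.92 rad; the click is at 1.05, the stop at 1.17) by the fingers, which press on it with more than 1 N, the grasp point within 60 mm of dial_grip (all of step 2 and contact force between the fingers and tester above 1 N and distance between the grasp point and dial_grip below 0.06 m); the arm keeps its last pose, push and grip.
It fails at once if the dial is turned (over 0.25 rad) before the arm is in its end detent (value of joint dial above 0.25 rad and value of joint contact_arm below 1.2 rad).
It fails at once if a bystander is shifted by more than 25 mm (distance of any of gel_bottle_mid, clip_box_mid, green_pad_mid from where it was at the start of the episode above 0.025 m).
It fails at once if the gel bottle is tipped (angle between gel_bottle_mid's own z axis and vertical above 0.35 rad).
It also fails if it takes over 42 s, if anything falls off the work surface, if the arm or the gripper's body presses on something with over 40 N, if the wrist force passes 120 N, or if a joint passes its speed limit or range.

## Working session

There is one attempt and no reset: what is moved stays moved. The work goes in short steps, each a Python script; the robot and the scene stay as the last script left them, time stands still between calls to the robot, and variables do not carry over. Pictures are saved under pics/ and viewed, at most 10 in all, crops included, and the job is handed in when it is done.

```bash
mkdir -p pics; python3 - <<'E'
from station import ctrl
import cv2,pickle
for n in("scene","top"):
    c=ctrl.capture(n); cv2.imwrite(f"pics/{n}0.png",c["image"]); pickle.dump(c,open(f"{n}0.pkl","wb"))
    print(n,c["intrinsics"],c["xyz"],c["attitude"])
print(ctrl.get_eef_rot(),ctrl.get_time_s(),ctrl.get_width())
E
```

```text
scene [[383.56367229   0.         252.70152875]
 [  0.         383.56367229 194.01587543]
 [  0.           0.           1.        ]] [ 143.33088462 -307.82217811  675.64227028] [-2.18424171  0.9115351  -0.39247157]
top [[356.85126819   0.         255.54685051]
 [  0.         356.85126819 193.09235732]
 [  0.           0.           1.        ]] [499.58953339 115.88787687 910.03294981] [-2.14741757  2.20832726 -0.08792932]
[-5.57378869e-01 -3.09122602e+00  2.88286904e-03] 0.1 85.56628482994827
```

View pics/top0.png

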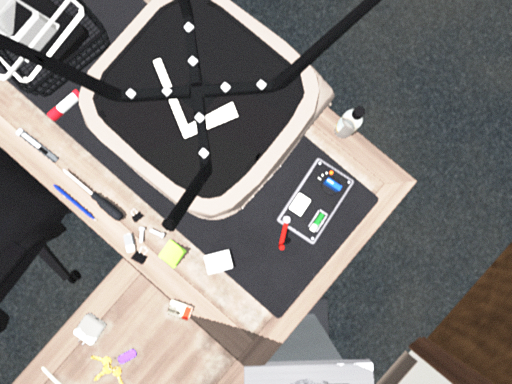

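View pics/scene0.png

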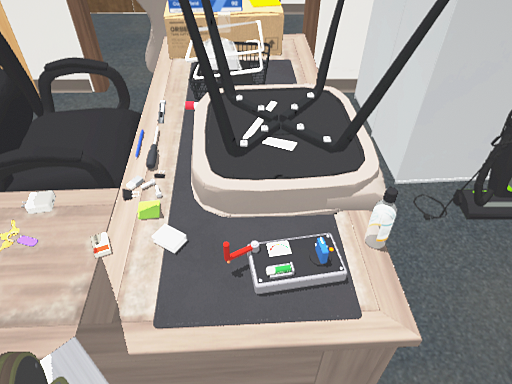

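```bash
cat > h.py <<'E'
import numpy as np,cv2,pickle
from scipy.spatial.transform import Rotation as R
def ray(c,u,v,z):
    d=R.from_rotvec(c["attitude"]).as_matrix()@np.linalg.inv(c["intrinsics"])@[u,v,1]
    p=np.array(c["xyz"]); return p+d*(z-p[2])/d[2]
def proj(c,p):
    q=c["intrinsics"]@R.from_rotvec(c["attitude"]).as_matrix().T@(np.array(p)-c["xyz"]); return q[:2]/q[2]
E
python3 - <<'E'
from h import *
for n,(a,b,c,d) in dict(top=(270,90,130,170),scene=(210,170,200,150)).items():
    k=pickle.load(open(n+"0.pkl","rb")); im=k["image"][b:b+d,a:a+c]
    s=4 if n=="scene" else 3.5
    cv2.imwrite(f"pics/{n}0c.png",cv2.resize(im,None,fx=s,fy=s,interpolation=cv2.INTER_CUBIC))
    print(n,R.from_rotvec(k["attitude"]).as_matrix().round(2))
    print(proj(k,[0,0,0]),proj(k,[400,0,0]),proj(k,[227,609,0]))
E
```

```text
top [[-0.03 -1.    0.08]
 [-1.    0.03  0.  ]
 [-0.   -0.08 -1.  ]]
[310.27510048 427.98899555] [303.83881968 261.08783269] [ 61.01730832 338.5243311 ]
scene [[ 0.7  -0.49  0.52]
 [-0.71 -0.49  0.51]
 [ 0.   -0.72 -0.69]]
[ 28.39035446 480.20363246] [232.47938778 302.42109161] [ 18.75954002 194.86325506]
```

View pics/top0c.png

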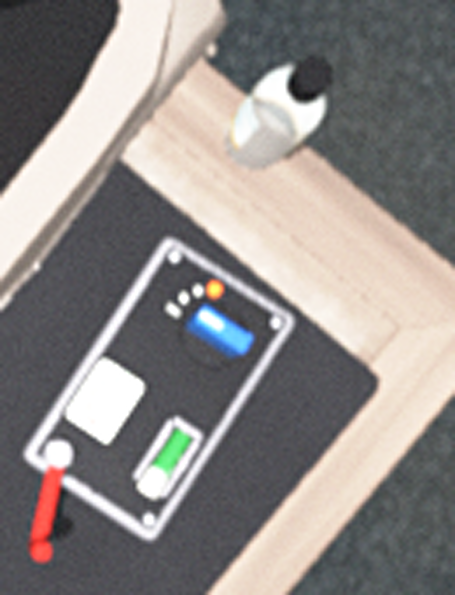

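View pics/scene0c.png

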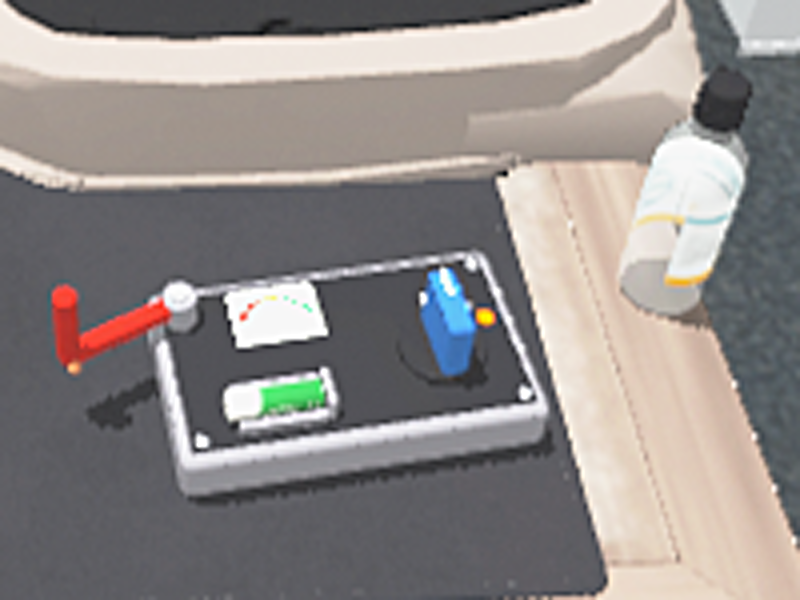

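```bash
cat >> h.py <<'E'
T=pickle.load(open("top0.pkl","rb")) ; S=pickle.load(open("scene0.pkl","rb"))
def fit():
    from scipy.optimize import least_squares
    # tester points -> (cam, pixel)
    obs=[([55,-95,34],T,(168,238)),([-55,-95,34],T,(295,318)),([-55,95,34],T,(153,542)),([55,95,34],T,(25,455)),
         ([35,80,54],T,(60,452)),([-10,-50,76],T,(223,327)),
         ([55,-95,34],S,(485,252)),([-55,-95,34],S,(547,410)),([-55,95,34],S,(183,468)),([35,80,54],S,(181,290))]
    px=[np.array(o[2])/(3.5 if o[1] is T else 4)+((270,90) if o[1] is T else (210,170)) for o in obs]
    f=lambda p:np.concatenate([proj(o[1],tw(p,o[0]))-q for o,q in zip(obs,px)])
    r=least_squares(f,[450,-60,-0.6],x_scale=[100,100,1]); return r.x,r.fun.reshape(-1,2)
def tw(p,l):
    c,s=np.cos(p[2]),np.sin(p[2]); return np.array([p[0]+c*l[0]-s*l[1],p[1]+s*l[0]+c*l[1],l[2]])
E
python3 - <<'E'
from h import *
p,r=fit(); print(p,r.round(1))
print("hinge",tw(p,[35,80,80]),"dial",tw(p,[-10,-50,64]))
pt=ray(T,41/3.5+270,551/3.5+90,92); ps=ray(S,65/4+210,292/4+170,92); h=tw(p,[35,80,92])
for q in(pt,ps):
    d=q-h; print("peg",q,np.hypot(*d[:2]), "ang rel +y", np.arctan2(d[1],d[0])-p[2]-np.pi/2)
print("bottle base top/scene",ray(T,262/3.5+270,145/3.5+90,0),ray(S,662/4+210,290/4+170,0))
print("cap",ray(T,312/3.5+270,77/3.5+90,160))
for u,v in((212,53),(222,42),(170,95),(35,265),(0,300)):print("chair edge",ray(T,u/3.5+270,v/3.5+90,90), ray(T,u/3.5+270,v/3.5+90,0))
E
```

```text
[550.05339678 -31.46598986   0.9530171 ] [[ 0.3 -1.6]
 [ 1.5  0. ]
 [ 0.1  0.5]
 [-1.1  0.2]
 [-0.2  0.4]
 [ 0.5  0.6]
 [-0.3 -1.8]
 [ 1.7  0. ]
 [-1.  -0.3]
 [-1.   0.6]]
hinge [505.11297354  43.40295135  80.        ] dial [585.01947354 -68.57897245  64.        ]
peg [442.06932416  60.72481597  92.        ] 65.38003304117913 ang rel +y 0.34963628478957
peg [444.8909652  60.9009937  92.       ] 62.71261256918924 ang rel +y 0.33500631465217046
bottle base top/scene [ 729.08667599 -119.27532718    0.        ] [ 730.22721154 -118.93660533    0.        ]
cap [ 730.29116422 -110.62951888  160.        ]
chair edge [770.23951012 -65.50761664  90.        ] [799.94380178 -85.41607815   0.        ]
chair edge [777.61716497 -72.56843587  90.        ] [808.13116669 -93.2518342    0.        ]
chair edge [742.24124385 -36.08459097  90.        ] [768.87267853 -52.76382576   0.        ]
chair edge [629.79951322  58.19886412  90.        ] [644.09027823  51.86739763   0.        ]
chair edge [607.0909397   82.11654886  90.        ] [618.88940044  78.41008862   0.        ]
```

```bash
cat >> h.py <<'E'
def down(phi):
    c,s=np.cos(phi),np.sin(phi); return R.from_matrix(np.array([[-s,c,0],[c,s,0],[0,0,-1]]).T).as_rotvec()
P=np.array([550.05,-31.47,0.953])
E
python3 - <<'E'
from h import *
from station import ctrl
for z in(100,200,300,350,400,450,500,550,600):
    for e in ((170,225),(380,0),(0,40)):
        q=ray(T,*e,z); print(z,e,q[:2].round(),np.hypot(q[0],q[1]).round(),proj(S,q).round(),end=" | ")
    print()
for u,v in ((165,258),(180,246),(217,262)): print(ray(T,u,v,20))
print("cradle left end",ray(T,140/3.5+270,478/3.5+90,45),ray(T,165/3.5+270,500/3.5+90,45))
Rm=R.from_rotvec(ctrl.get_eef_rot()).as_matrix(); print(np.arctan2(Rm[1,1],Rm[0,1]))
h=tw(P,[35,80,0])
for th in (0.34,1.4,):
    a=P[2]+np.pi/2+th; p=[h[0]+65*np.cos(a),h[1]+65*np.sin(a)]
    for k in(-1,1):
        print(th,p,k,ctrl.solve_ik(p+[62],down(a+k*np.pi/2)),ctrl.solve_ik(p+[200],down(a+k*np.pi/2)))
d=tw(P,[-10,-50,0])
for th in(0,1.1):
    for k in(-1,1): print("dial",th,k,ctrl.solve_ik([d[0],d[1],60],down(P[2]-th+k*np.pi/2)))
for r in(330,380,420): print(r,ctrl.solve_ik([r*np.cos(1.2),r*np.sin(1.2),231],ctrl.get_eef_rot()))
E
```

```text
100 (170, 225) [500. 312.] 589.0 [171. 168.] | 100 (380, 0) [1020. -192.] 1038.0 [478. 165.] | 100 (0, 40) [947. 711.] 1185.0 [206.  58.] | 
200 (170, 225) [500. 288.] 577.0 [171. 137.] | 200 (380, 0) [ 956. -154.] 968.0 [467. 134.] | 200 (0, 40) [892. 638.] 1097.0 [205.  39.] | 
300 (170, 225) [500. 264.] 565.0 [171.  99.] | 300 (380, 0) [ 891. -116.] 899.0 [454.  97.] | 300 (0, 40) [837. 564.] 1009.0 [204.  16.] | 
350 (170, 225) [500. 252.] 560.0 [171.  77.] | 350 (380, 0) [859. -97.] 865.0 [446.  75.] | 350 (0, 40) [809. 528.] 966.0 [204.   2.] | 
400 (170, 225) [500. 239.] 554.0 [171.  52.] | 400 (380, 0) [827. -78.] 831.0 [437.  50.] | 400 (0, 40) [782. 491.] 923.0 [203. -14.] | 
450 (170, 225) [500. 227.] 549.0 [171.  24.] | 450 (380, 0) [795. -59.] 797.0 [427.  22.] | 450 (0, 40) [754. 454.] 880.0 [202. -33.] | 
500 (170, 225) [500. 215.] 544.0 [171.  -9.] | 500 (380, 0) [763. -40.] 764.0 [416. -10.] | 500 (0, 40) [726. 417.] 838.0 [201. -54.] | 
550 (170, 225) [500. 203.] 539.0 [171. -46.] | 550 (380, 0) [731. -21.] 731.0 [402. -47.] | 550 (0, 40) [699. 381.] 796.0 [200. -80
[... 1482 characters left out ...]
9e-01  1.57626712e-01  1.91964629e+00 -8.88178420e-16
  1.06431965e+00  4.09970848e-01]
dial 0 1 [-2.07825479e-01  1.57626712e-01  1.91964629e+00 -4.44089210e-16
  1.06431965e+00 -2.73162181e+00]
dial 1.1 -1 [-2.07825479e-01  1.57626712e-01  1.91964629e+00 -8.88178420e-16
  1.06431965e+00  1.50997085e+00]
dial 1.1 1 [-0.20782548  0.15762671  1.91964629  0.          1.06431965 -1.63162181]
330 [ 1.03698352e+00 -6.80385306e-01  2.29360656e+00 -1.54426189e-04
  1.53027210e+00 -1.77020074e-01]
380 [ 1.05855835e+00 -5.29253970e-01  2.20634104e+00 -1.13879499e-04
  1.46640916e+00 -1.55439680e-01]
420 [ 1.07208984e+00 -4.17697543e-01  2.13293144e+00 -8.83880902e-05
  1.42826369e+00 -1.41907523e-01]
```

```bash
cat >> h.py <<'E'
def pegpose(th,z,r=65):
    h=tw(P,[35,80,0]); a=P[2]+np.pi/2+th
    return [h[0]+r*np.cos(a),h[1]+r*np.sin(a),z],down(a+np.pi/2)
def save(ctrl,n,f,box,s):
    c=ctrl.capture(n); a,b,w,h=box; cv2.imwrite(f"pics/{f}.png",cv2.resize(c["image"][b:b+h,a:a+w],None,fx=s,fy=s,interpolation=cv2.INTER_CUBIC)); return c
E
python3 - <<'E'
from h import *
from station import ctrl
q=ctrl.solve_ik([380*np.cos(1.2),380*np.sin(1.2),280],ctrl.get_eef_rot())
ctrl.move_joints(q)
g=ctrl.solve_ik(*pegpose(0.34,150)); print(g)
q=np.array(q); q[0]=g[0]; q[5]=g[5]
ctrl.move_joints(q); ctrl.move_gripper(40)
ctrl.move_joints(g); print(ctrl.get_time_s(),ctrl.get_eef_pos(),ctrl.get_width())
save(ctrl,"scene","s1",(180,130,240,180),3.3)
E
```

```text
[ 1.72082811e-02 -2.80732742e-01  2.17026570e+00 -8.88178420e-16
  1.25205970e+00  1.86580093e+00]
4.075 [442.84233258  61.23326949 150.72028488] 39.67902676995967
```

View pics/s1.png

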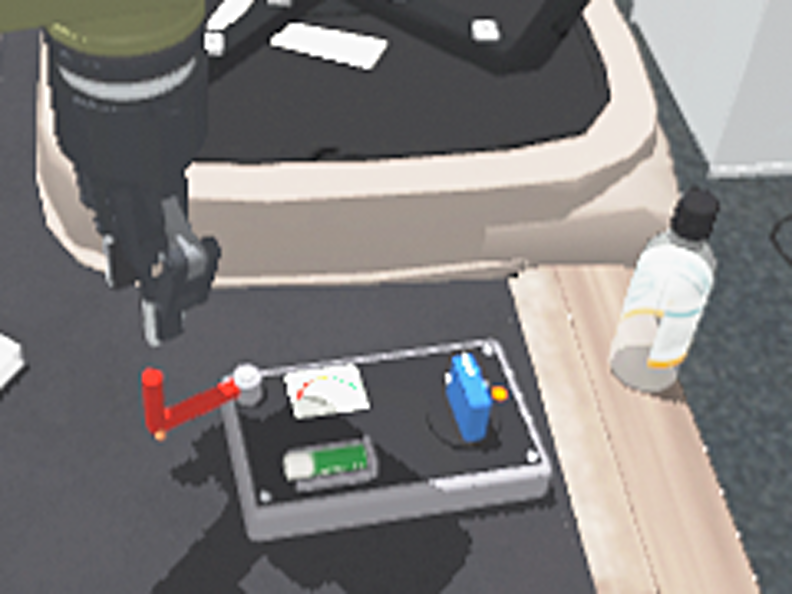

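The gripper hangs over the peg (peg top at crop pixel 152,378; near fingertip at 160,335), and the way down is clear. I'll descend and swing the arm.

```bash
python3 - <<'E'
from h import *
from station import ctrl
p,o=pegpose(0.34,63)
print("hit",ctrl.move_linear(p,o,rate=80,max_force=8))
ctrl.move_gripper(18); print(ctrl.get_width(),ctrl.get_gripper_force(),ctrl.get_wrist_force(),ctrl.get_time_s())
for th in np.arange(0.45,1.46,0.1):
    p,o=pegpose(min(th,1.40),63); ctrl.move_linear(p,o,rate=40); print(round(th,2),np.round(ctrl.get_wrist_force(),1))
print(ctrl.get_time_s())
save(ctrl,"scene","s2",(180,130,240,180),3.3)
E
```

```text
hit False
17.71810889536652 0.0 [0.43642575 0.06306339 0.56700336] 5.7
0.45 [ 1.  -0.9 -0.5]
0.55 [-0.6 -0.3  0.3]
0.65 [-0.2 -0.4  0.2]
0.75 [-0.1  0.1 -0.3]
0.85 [ 0.3 -0.2 -0. ]
0.95 [0.3 0.7 0.1]
1.05 [-0.3  2.5  0.9]
1.15 [-0.2  0.8  0.6]
1.25 [ 0.1 -0.3  0.6]
1.35 [ 3.3 -2.9 -1.4]
1.45 [ 2.  -0.8 -0.5]
9.05
```

View pics/s2.png

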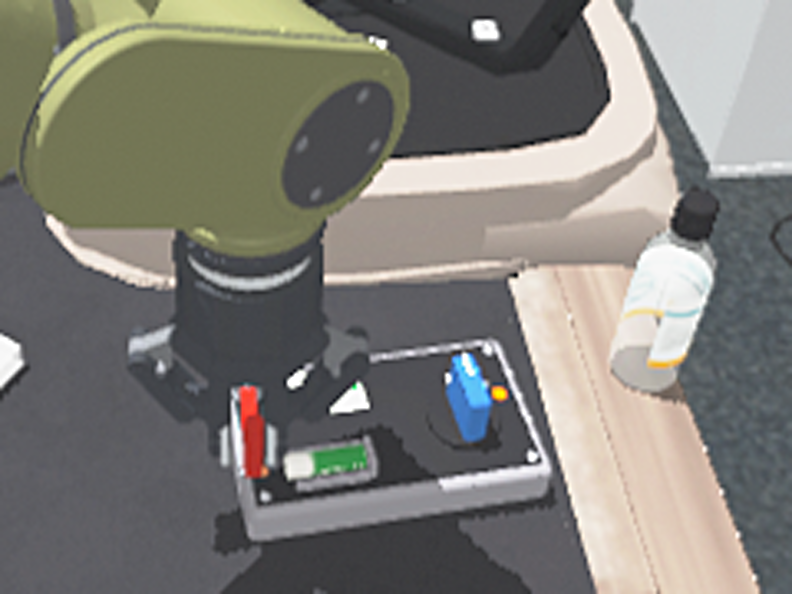

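The peg stands between the fingers beside the battery's end (crop 250,430), and the force pattern shows that it passed the detent. I'll lift, go over the dial and check both.

```bash
python3 - <<'E'
from h import *
from station import ctrl
p,_=pegpose(1.40,160); ctrl.move_linear(p,rate=120)
ctrl.move_gripper(42)
d=tw(P,[-10,-50,135]); ctrl.move_pose(d,down(P[2]-np.pi/2))
print(ctrl.get_q(),ctrl.get_eef_pos(),ctrl.get_time_s())
c=save(ctrl,"scene","s3",(200,150,200,150),4)
for th in(1.2,1.3,1.4): print(th,(proj(c,pegpose(th,92)[0])-[200,150])*4)
print("dial top",(proj(c,tw(P,[-10,-50,76]))-[200,150])*4,"tcp",(proj(c,ctrl.get_eef_pos())-[200,150])*4)
E
```

```text
[-2.07982957e-01  7.07696108e-02  1.87610437e+00  2.11309605e-04
  1.19655353e+00  4.10507352e-01] [584.61008618 -68.53706361 134.35493996] 11.05
1.2 [190.8793967  427.35896597]
1.3 [204.53927206 429.01353332]
1.4 [218.35424733 429.55617173]
dial top [490.57568095 379.21359972] tcp [504.99927668 300.66014077]
```

View pics/s3.png

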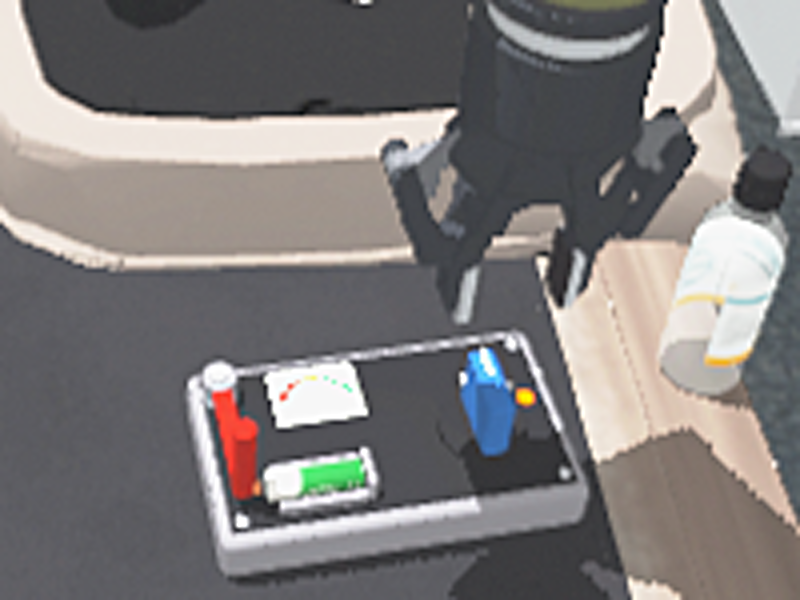

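```bash
python3 - <<'E'
from h import *
for th in(1.4,1.5,1.57,1.63): print(th,(proj(S,pegpose(th,92)[0])-[200,150])*4,(proj(S,pegpose(th,49)[0])-[200,150])*4)
print("hinge",(proj(S,tw(P,[35,80,54]))-[200,150])*4)
h=tw(P,[35,80,92]);q=ray(S,245/4+200,425/4+150,92);d=(q-h)[:2];print(q,np.hypot(*d),np.arctan2(*d[::-1])%(2*np.pi)-P[2]-np.pi/2)
E
```

```text
1.4 [218.35424733 429.55617173] [217.8979967  483.13902802]
1.5 [232.1595028  428.97941772] [231.15745855 482.56677427]
1.57 [241.72913194 427.91335195] [240.34948403 481.51017021]
1.63 [249.82135184 426.57131482] [248.123176   480.18026308]
hinge [217.16484146 372.5813912 ]
[469.72614998  -9.47567145  92.        ] 63.622978426583195 1.5988316990596645
```

The measured arm angle is 1.58–1.60 rad from tester +y. That means the arm points at the tester's front, up against the battery, which is the end position. Next is the dial.

```bash
python3 - <<'E'
from h import *
from station import ctrl
d=tw(P,[-10,-50,47])
print("hit",ctrl.move_linear(d,down(P[2]-np.pi/2),rate=60,max_force=8))
ctrl.move_gripper(5); print(ctrl.get_width(),ctrl.get_gripper_force(),ctrl.get_wrist_force(),ctrl.get_eef_pos())
q0=np.array(ctrl.get_q())
for a in(0.2,0.4,0.6,0.8,0.95,1.08):
    q=q0.copy(); q[5]+=a; ctrl.move_joints(q); ctrl.wait(.1)
    print(a,np.round(ctrl.get_wrist_force(),1),np.round(ctrl.get_ft_torque(),2),ctrl.get_q()[5]-q0[5])
ctrl.wait(.7); print(ctrl.get_width(),ctrl.get_gripper_force(),ctrl.get_time_s())
c=save(ctrl,"scene","s4",(200,150,200,150),4); t=save(ctrl,"top","t4",(270,90,130,130),4)
E
```

```text
hit False
12.930411550624477 60.042917132377625 [ 1.51231557 -0.97397076  1.75781775] [585.52141067 -68.84775007  47.52131715]
0.2 [-2.6  1.   2.7] [0.28 0.35 0.13] 0.19746320881416202
0.4 [-3.3  3.5  4.4] [0.71 0.68 0.18] 0.39660341947820166
0.6 [-3.6  4.9  3.8] [0.84 0.75 0.04] 0.5970493015523887
0.8 [-4.6  7.1  5.5] [1.1  0.86 0.14] 0.7968904697511098
0.95 [-4.6  7.7  5.5] [1.25 0.75 0.13] 0.9470005879072031
1.08 [-4.8  7.9  6.1] [1.4  0.8  0.12] 1.076922270857009
13.003723475694626 60.72643339633942 16.125
```

View pics/s4.png

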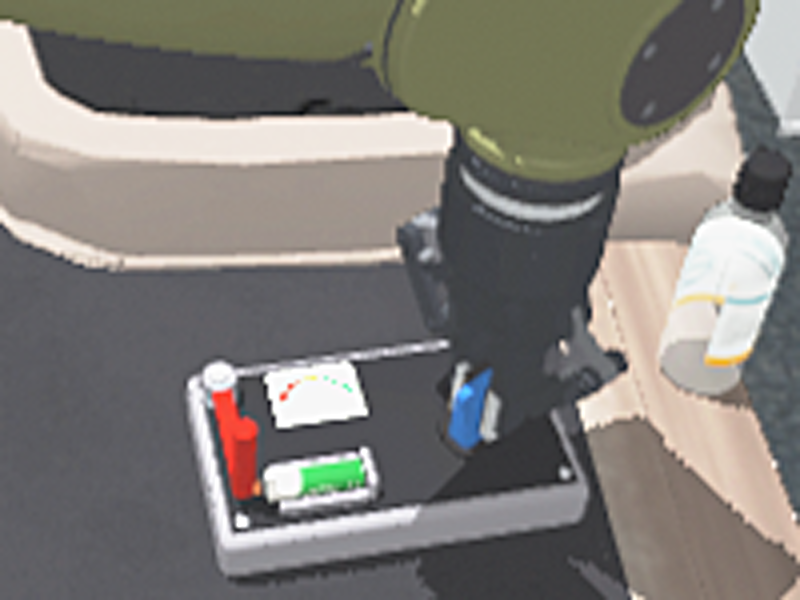

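The bar is held between the pads, turned about 1.08 rad. The holding moment is 0.12 N m, against an expected 0.13, and both the red arm (crop 245,460) and the bottle are where they should be. I'll hand it in.

```bash
python3 -c "
from station import ctrl
print(ctrl.finish_job())"
```

```text
the job is handed in; nothing more can be done
None
```

I handed the job in at about 16 s, with the red contact arm at its end position against the battery and the gripper still holding the blue dial at about 1.08 rad, its third click; the station gave no verdict back.

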